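# Move the glue aside and set the suction dial

## Robot

A 7-joint arm with a two-finger parallel gripper is mounted at the origin on a cart in front of the work surface, level with it; the furniture and walls round the work are solid. World frame = base frame: x ahead of the robot, y to its left, z up, the work surface at z = 0. Lengths are in m, angles in rad, forces in N, time in s.
With the tool pointing down it reaches from about 0.35 to 0.9 m from the base axis. Payload 7.2 kg.
Tool frame: the origin (TCP) lies midway between the tips of the shut fingers; the grasp point (between the pads) lies 19 mm behind it (tcp_to_grasp is the distance from the TCP to the grasp point, in m); z points along the fingers, y is the direction in which the jaws open and shut (so a half turn about z gives the same grasp; the last joint's range is limited). The gripper opens to 85 mm and grips with 20 to 120 N. Pads are 22 mm wide; open, the fingers measure 114 mm over their backs; the gripper's body (76 mm by 85 mm) begins 54 mm behind the grasp point. The pads swing forward as they close: fully open they stand 13 mm farther back than shut.
Start: joints at [1.129, 0.411, -0.013, 1.596, 0.006, 1.134, -0.082], TCP at [0.228, -0.582, 0.231] pointing down, gripper open.
Joint ranges: [-2.95, 2.95], [-0.29, 1.99], [-1.47, 1.44], [0.14, 2.54], [-1.03, 4.17], [0.13, 1.85], [-2.86, 2.86]. Speed limits (rad/s): [2.39, 2.39, 3.01, 3.01, 3.14, 3.14, 3.14].

## Interface

Orientations are given as a 3x3 rotation matrix whose columns are the frame's x, y, z axes.
In Python, from bench import observe, snapshot, hand_in, look_for, cut_out, tcp_to_grasp gives the robot as it stands.
- The arm moves only by the tool play_rows, never from a script. Its arguments are lists of equal length, an entry for each row: "twist": the turn, a rotation vector about the tool's x, y, z in rad, a list of three; "translation": the shift along the tool's x, y, z in units of 30 mm (1.0 is 30 mm), a list of three; "claw": the opening, from 0 (shut) to 1 (fully open). In form: {"twist": [[rx, ry, rz], ...], "translation": [[x, y, z], ...], "claw": [claw, ...]}. A call has exactly 5 rows; each row shifts and turns the commanded pose from where the row before left it, along the tool's axes as they then stand; what a row does not reach is not made up. A row lasts 1/10 s, in which the tool goes at most 50 mm and 8.59 degrees, less where a joint would pass 70% of its speed; a pose out of reach is approached as far as the arm can. A call is refused whole if a number of a shift passes 1 or a number of a turn 0.15, either way. A call with a gripper value outside its range is refused whole. The fingers move at their own pace and stop on an object; the grip force is fixed at half the most. Time passes only in rows, so rows that do not move let the fingers close, or fill a call up. It gives the time, the measured TCP pose, the force and the opening at its end, in the units of the state.
- observe(): the state, without advancing time (a new reading comes with each control period).
- snapshot(name): name is "side" or "top"; returns a dict with "image" (384x512x3 uint8, blue, green, red), "vfov" (degrees; the focal length in pixels is half the picture's height over the tangent of half this angle, whatever the lens; pixels are square), "cx", "cy" (the principal point, pixels), "camera_from_world" (4x4, takes a point from world to camera coordinates). Camera axes: x right, y down, z forward; pixel columns grow to the right and rows downward; lengths in m; the calibration is good to about 2 mm. A picture is of the moment at which its call begins. There is no depth.
- hand_in(): hands the job in, once; it reports no verdict.
Trained networks look in the newest picture that a camera, given by its name, has taken for a name from the list of things; names that differ only in an ending like _2 or _b are one class to them, and where a whole thing is asked for, a point or a joint stands for the part that bears it (a point fixed in the world has none). Each returns a list of dicts, best first, with "p" (0 to 1); they miss things now and then, are a little off and sometimes report something else, mostly with a low value. They report only what shows in the picture. A call takes as long as a camera call. They do not tell look-alikes from the thing itself.
- look_for(camera, target): "point" ([column, row] in pixels, amid what is visible of it).
- cut_out(camera, target): "mask" (384x512 bool, what is visible of it) and "point" ([column, row] in pixels, amid what is visible of it).
The state is a dict: "time": time; "joint_pos": joint angles; "joint_vel": joint speeds; "joint_efforts": joint torques, N m; "tool_pos": TCP position; "tool_rot": TCP orientation; "ft_force": force on the tool from outside, world axes, zero at the start; "moment": the same for the moment, N m; "width": finger opening in m.
Only numpy, scipy, OpenCV 4.12 (cv2) and the standard library are available. Lean on these libraries where they do the work, as an engineer would, in place of code of your own. Each camera call takes 0.05 s, during which the arm holds its last target. There are 200 camera calls.

## Task

The glue bottle has been left in front of the dust-suction controller. First stand it upright in the plywood tray, without dropping it or tipping it over, then reach in to the dial on the sloping face and turn it until its white line points at the red mark on the ring around it. Leave the tins and the wedge lying about where they are.

Things in the scene. Friction and masses are not known exactly. Their poses are not given: they have to be found in the camera images.
- glue_bottle: White squeeze bottle, orange nozzle cap, standing before the controller, in the way of a hand that comes to the dial. 190 mm high, about 0.28 kg. Origin: centre of its underside, z up. Body 54 mm across to 105 mm, round shoulder to 146 mm; then the cap's collar, 30 mm across from 146 to 166 mm, a safe grip from above; slim nozzle (16 mm) to 190 mm.
- console: Controller: fixed blue housing, 170 mm wide, 99 mm high, x -65 to +55 mm. Origin: on the work surface under it; x to its back, y to the left of one standing before it, z up. Above its 28 mm high front the face slopes up and back at 40 deg to the horizontal. Dial's centre on the face: (-25, 0, 61) mm; its axis is the face's normal (-0.643, 0, 0.766); up the slope is (0.766, 0, 0.643).
- dial (a joint): Dial angle (rad): 0 with the white line straight up the slope, growing clockwise as seen facing it; stops at +-1.6. Black disc 60 mm across, top 9 mm above the face, with a grey bar handle through the axis, 52 mm long, 18 mm thick, from 9 to 35 mm above the face. The white line runs along the bar on its pointer half. Turns stiffly (0.06 N m), stays where left.
- set_ring (a joint): Angle (rad) of the flat ring behind the dial that carries the red mark, counted just like the dial's: the line points at the mark when the two angles are equal. The ring is under the dial, fixed for the job, and cannot be gripped.
- pointer_tip (a point): Where the white line points: 34 mm from the dial's axis, 4 mm above the face.
- set_mark (a point): The red mark (8.5 mm wide, on the ring): its point 34 mm from the dial's axis, 4 mm above the face, where pointer_tip should come.
- glue_tray_in (a point): Centre of the inner floor (5 mm above the work surface) of the fixed plywood tray: 120 mm square outside, 110 mm inside, rim 18 mm above the work surface. It stands to the left or right of the controller.
- filler_tin: Bystander: red and white tin, 69 mm across, 68 mm high, origin centre of the underside, on the back rail.
- hinged_tin: Bystander: flat green tin, 66 x 98 x 22 mm, origin centre of the underside, on the front rail, which stands 4 mm above the work surface.
- wedge: Bystander: wooden wedge, 28 x 100 x 17 mm, origin centre of the underside, on the front rail.
Things that resemble listed ones, but are neither listed nor needed, are in the scene too. Leave any yellow look-alike of the part that bears glue_tray_in alone.

How it is judged:
By the outcome, as a careful person would: the job done as asked, in the order asked, and still so for the second after the job is handed in, with the robot touching nothing.
It also fails if it takes over 54 s, if anything falls off the work surface, if the arm or the gripper's body presses on something with over 40 N, if the wrist force passes 120 N, or if a joint passes its speed limit or range.

## Working session

There is one attempt and no reset: what is moved stays moved. The work goes in short steps, Python scripts to look and compute and a tool call to move; the robot and the scene stay as the last step left them, time stands still between calls to the robot, and variables do not carry over. Pictures are saved under pics/ and viewed, about 8 in all and at most 12, crops included, and the job is handed in when it is done.

Besides the shell and the picture viewer there is one more tool, called after "Emit:" as name(argument=value, ...) on one line, values as JSON. play_rows: Moves the arm, as the interface text tells. Its arguments: {"type":"object","properties":{"twist":{"type":"array","items":{"type":"array","items":{"type":"number"}}},"translation":{"type":"array","items":{"type":"array","items":{"type":"number"}}},"claw":{"type":"array","items":{"type":"number"}}},"required":["twist","translation","claw"]}

```bash
mkdir -p pics; ls
cat > h.py <<'E'
import numpy as np, cv2
from bench import *
def cam(s):
    f=192/np.tan(np.radians(s["vfov"])/2)
    return f,s["cx"],s["cy"],np.array(s["camera_from_world"])
def proj(s,p):
    f,cx,cy,T=cam(s); q=T[:3,:3]@np.array(p)+T[:3,3]; return np.array([f*q[0]/q[2]+cx,f*q[1]/q[2]+cy])
def ray(s,px):
    f,cx,cy,T=cam(s); R=T[:3,:3]; d=R.T@np.array([(px[0]-cx)/f,(px[1]-cy)/f,1]); return -R.T@T[:3,3],d
def atz(s,px,z):
    o,d=ray(s,px); return o+d*(z-o[2])/d[2]
def tri(s1,p1,s2,p2):
    o1,d1=ray(s1,p1);o2,d2=ray(s2,p2)
    t=np.linalg.lstsq(np.c_[d1,-d2],o2-o1,rcond=None)[0]
    a=o1+t[0]*d1;b=o2+t[1]*d2; return (a+b)/2,np.linalg.norm(a-b)
E
python3 - <<'E'
from h import *
np.set_printoptions(precision=3,suppress=True)
S={n:snapshot(n) for n in("side","top")}
for n,s in S.items():
    cv2.imwrite(f"pics/{n}0.png",s["image"]); o,d=ray(s,(256,192)); print(n,cam(s)[:3],o,d)
    for t in["glue_bottle","console","dial","pointer_tip","set_mark","glue_tray_in","filler_tin","hinged_tin","wedge"]:
        print(n,t,[(round(r["p"],2),np.round(r["point"]).tolist(),atz(s,r["point"],0.0)[:2]) for r in look_for(n,t)[:3]])
print(observe()["time"],tcp_to_grasp)
E
```

```text
pics
side (np.float64(477.0328074312176), 253.8708541727248, 193.2348881579024) [ 0.592 -1.299  1.22 ] [-0.011  0.752 -0.659]
side glue_bottle [(0.58, [240.0, 172.0], array([0.506, 0.222]))]
side console [(0.61, [268.0, 180.0], array([0.619, 0.164]))]
side dial [(0.62, [261.0, 172.0], array([0.593, 0.214]))]
side pointer_tip [(0.62, [262.0, 171.0], array([0.594, 0.227]))]
side set_mark [(0.75, [317.0, 213.0], array([ 0.796, -0.026]))]
side glue_tray_in [(0.94, [264.0, 303.0], array([ 0.596, -0.422])), (0.58, [272.0, 245.0], array([ 0.626, -0.184]))]
side filler_tin [(0.92, [320.0, 214.0], array([ 0.806, -0.033]))]
side hinged_tin [(0.98, [196.0, 264.0], array([ 0.372, -0.266]))]
side wedge [(0.42, [208.0, 164.0], array([0.37 , 0.277]))]
top (np.float64(428.4576307556295), 255.96929321155503, 190.73316133296933) [ 0.518 -0.047  1.305] [ 0.061  0.016 -0.998]
top glue_bottle [(0.69, [203.0, 222.0], array([0.51 , 0.138]))]
top console [(0.66, [201.0, 181.0], array([0.635, 0.141]))]
top dial [(0.59, [197.0, 188.0], array([0.615, 0.154])), (0.54, [342.0, 266.0], array([ 0.369, -0.278]))]
top pointer_tip [(0.86, [200.0, 189.0], array([0.611, 0.146]))]
top set_mark []
top glue_tray_in [(0.91, [388.0, 190.0], array([ 0.594, -0.426])), (0.57, [312.0, 178.0], array([ 0.637, -0.198]))]
top filler_tin [(0.83, [264.0, 130.0], array([ 0.789, -0.055])), (0.63, [202.0, 224.0], array([0.506, 0.139]))]
top hinged_tin [(0.67, [340.0, 264.0], array([ 0.374, -0.273])), (0.18, [197.0, 188.0], array([0.615, 0.154]))]
top wedge [(0.63, [162.0, 269.0], array([0.37 , 0.263]))]
1.0 0.0187
```

View images.

Run:
```python
import cv2,numpy as np
a=cv2.imread("pics/side0.png");b=cv2.imread("pics/top0.png")
A=cv2.resize(a[90:330,150:370],None,fx=1.8,fy=1.8,interpolation=cv2.INTER_CUBIC)
B=cv2.resize(b[90:330,130:440],None,fx=1.27,fy=1.27)
h=432
B=cv2.resize(b[90:330,130:350],(A.shape[1],A.shape[0]),interpolation=cv2.INTER_CUBIC)
cv2.imwrite("pics/both.png",np.hstack([A,B]))
C=np.hstack([cv2.resize(a[130:210,215:315],(400,320),interpolation=cv2.INTER_CUBIC),cv2.resize(b[150:230,150:250],(400,320),interpolation=cv2.INTER_CUBIC)])
cv2.imwrite("pics/zoom.png",C)
```

```text
(no output)
```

View pics/both.png

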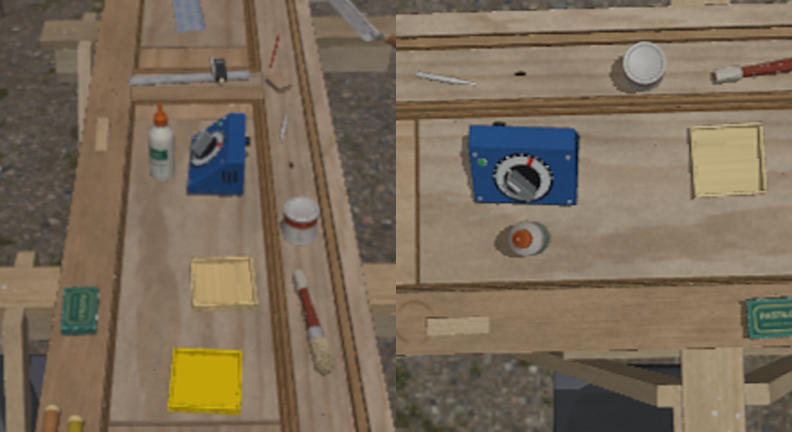

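View pics/zoom.png

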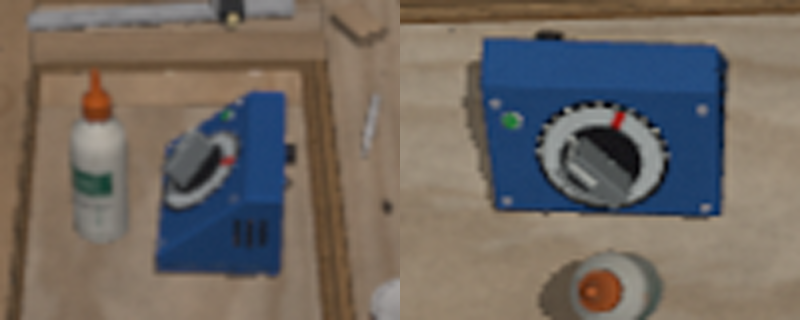

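View pics/top0.png

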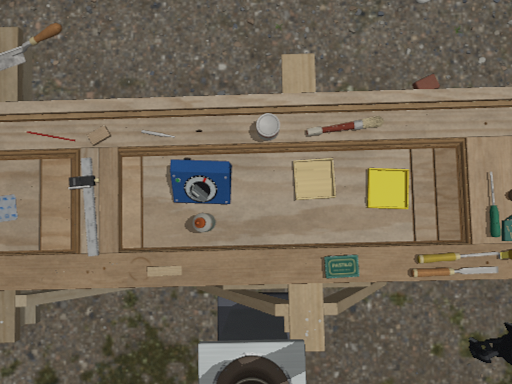

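```bash
cat > m.py <<'E'
from h import *
import pickle
from scipy.optimize import least_squares
np.set_printoptions(precision=4,suppress=True)
S={n:snapshot(n) for n in("side","top")}
pickle.dump(S,open("S.pkl","wb"))
t,s=S["top"],S["side"]
W=.085
obs=[(t,(171.2,159.5),(.055,W,.099)),(t,(230,161.2),(.055,-W,.099)),(t,(174.2,202.5),(-.065,W,.028)),(t,(230.5,203.7),(-.065,-W,.028)),
(s,(215+39.5,130+68),(-.065,-W,0)),(s,(215+70,130+68),(.055,-W,0)),(s,(215+71.5,130+23.5),(.055,-W,.099)),(s,(215+62,130+23.5),(.02,-W,.099))]
def tr(q,p):
    c,n=np.cos(q[2]),np.sin(q[2]); return np.array([q[0]+c*p[0]-n*p[1],q[1]+n*p[0]+c*p[1],p[2]])
f=lambda q:np.concatenate([proj(c,tr(q,p))-u for c,u,p in obs])
r=least_squares(f,[.63,.14,0],loss="soft_l1"); q=r.x
print("console",q); print(f(q).reshape(-1,2))
np.save("q.npy",q)
print("nozzle tip",tri(t,(199.75,223),s,(238.75,148)))
for n,cm in S.items():
    hsv=cv2.cvtColor(cm["image"],cv2.COLOR_BGR2HSV); m=cv2.inRange(hsv,(4,150,120),(16,255,255)); 
    k,l,st,ce=cv2.connectedComponentsWithStats(m); 
    i=[i for i in range(1,k) if np.hypot(*(ce[i]-(proj(cm,(.51,.125,.165)))))<25 and st[i,4]>5]; print(n,[(ce[j],st[j]) for j in i])
    for r in cut_out(n,"glue_tray_in")[:2]:
        print(n,r["p"],r["point"],atz(cm,np.argwhere(r["mask"])[:,::-1].mean(0),.008)); ra=cv2.minAreaRect(np.argwhere(r["mask"])[:,::-1].astype(np.float32)); print(ra,atz(cm,ra[0],.01))
# rectify face at height h
n_=np.array([-.643,0,.766]);u=np.array([.766,0,.643])
def rect(cm,h,res=.25e-3,N=160):
    P=[(a,b) for a in(-.04,.04) for b in(-.04,.04)]
    src=np.float32([proj(cm,tr(q,np.array([-.025,0,.061])+h*n_+a*u+b*np.array([0,-1,0]))) for a,b in P])
    sc=360/.08
    dst=np.float32([((b+.04)*sc,(.04-a)*sc) for a,b in P])
    return cv2.warpPerspective(cm["image"],cv2.getPerspectiveTransform(src,dst),(360,360),flags=cv2.INTER_CUBIC)
if __name__=="__main__":
    cv2.imwrite("pics/rect.png",np.hstack([rect(t,.035),rect(s,.035)]))
    cv2.imwrite("pics/rect4.png",np.hstack([rect(t,.004),rect(s,.004)]))
E
python3 m.py; python3 -c "
import cv2,numpy as np
cv2.imwrite('pics/r.png',cv2.resize(np.vstack([cv2.imread('pics/rect.png'),cv2.imread('pics/rect4.png')]),(600,600)))"
```

```text
console [ 0.6321  0.1326 -0.0439]
[[-1.4921 -0.0796]
 [-0.5925 -0.8417]
 [-0.5492  0.0103]
 [-0.0932 -0.1918]
 [-0.687   1.5793]
 [ 0.3333  2.182 ]
 [-0.4794 26.6725]
 [-0.5387 26.5091]]
nozzle tip (array([0.5103, 0.1187, 0.1933]), np.float64(0.002520479798957123))
side [(array([238.7179, 153.3333]), array([236, 147,   7,  11,  39], dtype=int32))]
side 0.87 [261.9, 299.5] [ 0.5956 -0.425   0.008 ]
((263.891357421875, 301.8465576171875), (40.87052536010742, 35.76171112060547), 3.3664603233337402) [ 0.5966 -0.4258  0.01  ]
side 0.77 [270.1, 247.0] [ 0.63   -0.2049  0.008 ]
((273.5, 248.0), (30.0, 37.0), 90.0) [ 0.6317 -0.2064  0.01  ]
top [(array([200.9 , 222.24]), array([197, 218,   8,  10,  50], dtype=int32))]
top 0.69 [386.5, 187.4] [ 0.5986 -0.421   0.008 ]
((387.0, 187.5), (41.0, 42.0), 90.0) [ 0.5999 -0.4214  0.01  ]
top 0.65 [314.7, 175.7] [ 0.6336 -0.2013  0.008 ]
((313.5406188964844, 178.56854248046875), (39.82709884643555, 40.325828552246094), 85.91438293457031) [ 0.6329 -0.2015  0.01  ]
```

View pics/r.png

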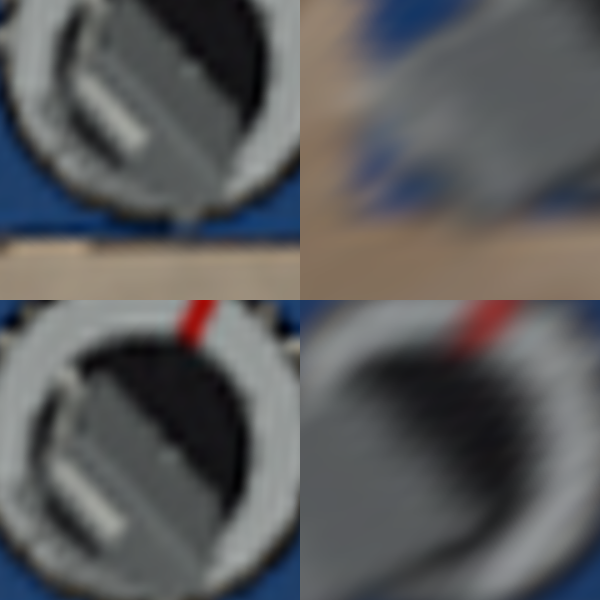

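```bash
sed -i 's/(s,(215+71.5,130+23.5),(.055,-W,.099)),(s,(215+62,130+23.5),(.02,-W,.099))/(s,(215+71.5,130+23.5),(.055,W,.099)),(s,(215+62,130+23.5),(.02,W,.099))/; s/S={n:snapshot.*/S=pickle.load(open("S.pkl","rb"))/; s/^pickle.dump.*//; s/cut_out(n,"glue_tray_in")/[]/' m.py
cat >> m.py <<'E'
    print("cap",tri(t,(200.9,222.24),s,(238.72,153.33)), "tray",tri(t,(313.54,178.57),s,(273.5,248)))
    o=observe(); print(o["time"],o["tool_pos"],o["tool_rot"],o["width"],o["ft_force"])
    # project bottle hypothesis
    for x,y in((.51,.1187),): print([ (proj(t,(x,y,z)),proj(s,(x,y,z))) for z in(0,.166,.19)])
E
python3 m.py
```

```text
console [ 0.6318  0.131  -0.0545]
[[-0.7014 -0.2891]
 [ 0.183  -0.4186]
 [-0.2224 -0.1986]
 [ 0.217   0.2045]
 [-1.0045  1.741 ]
 [ 0.0245  2.5701]
 [-0.4027 -0.6699]
 [ 0.1797 -0.8542]]
nozzle tip (array([0.5103, 0.1187, 0.1933]), np.float64(0.002520479798957123))
side [(array([238.7179, 153.3333]), array([236, 147,   7,  11,  39], dtype=int32))]
top [(array([200.9 , 222.24]), array([197, 218,   8,  10,  50], dtype=int32))]
cap (array([0.5107, 0.1192, 0.1688]), np.float64(0.0003063697133925687)) tray (array([ 0.6326, -0.2021,  0.0053]), np.float64(0.0015341665769537955))
1.2 [ 0.2282 -0.5819  0.2313] [[ 0.9309  0.3652  0.    ]
 [ 0.3652 -0.9309 -0.0001]
 [ 0.      0.0001 -1.    ]] 0.08563220837311068 [ 1.0017 -0.4733  0.3671]
[(array([209.1491, 221.9659]), array([240.2709, 188.0701])), (array([201.246 , 222.5317]), array([238.6088, 154.0213])), (array([199.909 , 222.6274]), array([238.3512, 148.7446]))]
```

Emit:
play_rows(twist=[[0,0,0.13],[0,0,0.13],[0,0,0.114],[0,0,0],[0,0,0]], translation=[[0.5,-0.7,0],[0.6,-1,0],[0.6,-1,0],[0.6,-1,0],[0.6,-1,0]], claw=[1,1,1,1,1])

```text
time: 1.7
tool_pos: [0.2957, -0.4303, 0.2315]
tool_rot: [[1.0, -0.001, 0.0], [-0.001, -1.0, -0.0], [0.0, 0.0, -1.0]]
ft_force: [-0.1, 1.0, 1.3]
width: 0.0854
```

Emit:
play_rows(twist=[[0,0,0],[0,0,0],[0,0,0],[0,0,0],[0,0,0]], translation=[[0.4,-1,0],[0.4,-1,0],[0.4,-1,0],[0.4,-1,0],[0.4,-1,0]], claw=[1,1,1,1,1])

```text
time: 2.2
tool_pos: [0.3556, -0.2803, 0.2315]
tool_rot: [[1.0, -0.0, 0.0], [-0.0, -1.0, -0.0], [0.0, 0.0, -1.0]]
ft_force: [-0.0, 1.1, -0.4]
width: 0.0855
```

Emit:
play_rows(twist=[[0,0,0],[0,0,0],[0,0,0],[0,0,0],[0,0,0]], translation=[[0.4,-1,0],[0.4,-1,0],[0.4,-1,0],[0.4,-1,0],[0.4,-1,0]], claw=[1,1,1,1,1])

```text
time: 2.7
tool_pos: [0.4157, -0.1303, 0.2316]
tool_rot: [[1.0, -0.0, 0.001], [-0.0, -1.0, -0.0], [0.001, 0.0, -1.0]]
ft_force: [0.7, -1.0, -0.6]
width: 0.0853
```

Emit:
play_rows(twist=[[0,0,0],[0,0,0],[0,0,0],[0,0,0],[0,0,0]], translation=[[0.4,-1,0],[0.4,-1,0],[0.4,-1,0],[0.4,-1,0],[0,0,0]], claw=[1,1,1,1,1])

```text
time: 3.2
tool_pos: [0.4646, -0.0071, 0.2317]
tool_rot: [[1.0, 0.006, 0.002], [0.006, -1.0, 0.002], [0.002, -0.002, -1.0]]
ft_force: [-0.5, -0.2, 0.2]
width: 0.0857
```

Emit:
play_rows(twist=[[0,0,0],[0,0,0],[0,0,0],[0,0,0],[0,0,0]], translation=[[0.4,-1,0],[0.4,-1,0],[0.37,-1,0],[0.36,-1,0],[0,-0.2,0]], claw=[1,1,1,1,1])

```text
time: 3.7
tool_pos: [0.5099, 0.1177, 0.2314]
tool_rot: [[1.0, 0.003, 0.001], [0.003, -1.0, 0.002], [0.001, -0.002, -1.0]]
ft_force: [-0.1, 0.3, -0.9]
width: 0.0853
```

```bash
python3 -c "
from h import *
np.set_printoptions(precision=4,suppress=True)
o=observe(); print(o['tool_pos'],o['tool_rot'],o['joint_pos'])"
```

```text
[0.5099 0.1177 0.2314] [[ 1.      0.0034  0.0006]
 [ 0.0034 -1.      0.0019]
 [ 0.0006 -0.0019 -1.    ]] [ 0.064   0.2755 -0.4625  1.8181  0.1364  1.0784 -2.0153]
```

Emit:
play_rows(twist=[[0,0,0],[0,0,0],[0,0,0],[0,0,0],[0,0,0]], translation=[[0.02,-0.04,0.6],[0,0,0.7],[0,0,0.7],[0,0,0.6],[0,0,0.25]], claw=[1,1,1,1,1])

```text
time: 4.2
tool_pos: [0.5088, 0.1141, 0.1442]
tool_rot: [[1.0, -0.001, -0.002], [-0.001, -1.0, -0.001], [-0.002, 0.001, -1.0]]
ft_force: [0.7, -0.4, -0.4]
width: 0.0856
```

Emit:
play_rows(twist=[[0,0,0],[0,0,0],[0,0,0],[0,0,0],[0,0,0]], translation=[[0,0,0],[0,0,0],[0,0,0],[0,0,0],[0,0,0]], claw=[0.7,0.5,0.4,0.3,0.2])

```text
time: 4.7
tool_pos: [0.5106, 0.116, 0.1469]
tool_rot: [[1.0, -0.0, 0.002], [-0.0, -1.0, 0.001], [0.002, -0.001, -1.0]]
ft_force: [0.3, 0.7, 4.1]
width: 0.0258
```

Emit:
play_rows(twist=[[0,0,0],[0,0,0],[0,0,0],[0,0,0],[0,0,0]], translation=[[0,0,0],[0,0,0],[0,0,0],[0,0,0],[0,0,0]], claw=[0.1,0,0,0,0])

```text
time: 5.2
tool_pos: [0.5106, 0.1161, 0.1469]
tool_rot: [[1.0, 0.0, 0.002], [0.0, -1.0, 0.0], [0.002, -0.0, -1.0]]
ft_force: [-0.3, 0.3, 6.7]
width: 0.0259
```

```bash
python3 -c "
from h import *
a=snapshot('side')['image'];b=snapshot('top')['image']
cv2.imwrite('pics/g1.png',np.hstack([cv2.resize(a[110:210,190:290],(400,400),interpolation=2),cv2.resize(b[150:250,150:250],(400,400),interpolation=2)]))"
```

```text
(no output)
```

View pics/g1.png

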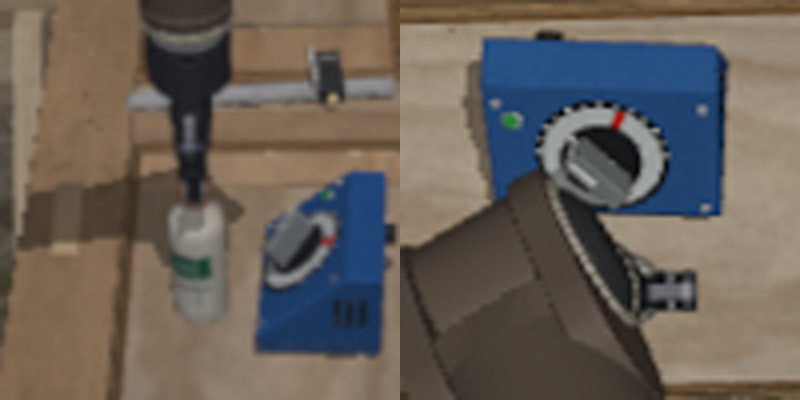

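Emit:
play_rows(twist=[[0,0,0],[0,0,0],[0,0,0],[0,0,0],[0,0,0]], translation=[[0,0,-0.3],[0,0,-0.6],[0,0,-0.7],[0,0,-0.6],[0,0,-0.3]], claw=[0,0,0,0,0])

```text
time: 5.8
tool_pos: [0.5101, 0.1157, 0.2225]
tool_rot: [[1.0, -0.0, 0.002], [-0.0, -1.0, 0.0], [0.002, -0.0, -1.0]]
ft_force: [0.8, -0.4, -2.1]
width: 0.0257
```

Emit:
play_rows(twist=[[0,0,0],[0,0,0],[0,0,0],[0,0,0],[0,0,0]], translation=[[0,0.3,0],[0,0.6,0],[0,0.8,0],[0,0.8,0],[0,0.8,0]], claw=[0,0,0,0,0])

```text
time: 6.3
tool_pos: [0.5088, 0.0147, 0.2195]
tool_rot: [[1.0, -0.001, -0.002], [-0.001, -1.0, -0.001], [-0.002, 0.001, -1.0]]
ft_force: [0.3, 0.2, -1.8]
width: 0.0255
```

Emit:
play_rows(twist=[[0,0,0],[0,0,0],[0,0,0],[0,0,0],[0,0,0]], translation=[[0.3,0.8,0],[0.5,0.8,0],[0.5,0.8,0],[0.5,0.8,0],[0.5,0.8,0]], claw=[0,0,0,0,0])

```text
time: 6.8
tool_pos: [0.5782, -0.1053, 0.2193]
tool_rot: [[1.0, -0.001, -0.002], [-0.001, -1.0, -0.0], [-0.002, 0.0, -1.0]]
ft_force: [0.5, 0.2, -2.4]
width: 0.0257
```

Emit:
play_rows(twist=[[0,0,0],[0,0,0],[0,0,0],[0,0,0],[0,0,0]], translation=[[0.5,0.8,0],[0.5,0.8,0],[0.4,0.7,0],[0.3,0.6,0],[0.1,0.3,0]], claw=[0,0,0,0,0])

```text
time: 7.3
tool_pos: [0.6321, -0.2023, 0.2188]
tool_rot: [[1.0, -0.003, -0.003], [-0.003, -1.0, -0.001], [-0.003, 0.001, -1.0]]
ft_force: [-1.2, 0.9, -3.2]
width: 0.0259
```

```bash
python3 -c "
from h import *
np.set_printoptions(precision=4,suppress=True)
S={n:snapshot(n) for n in('side','top')}
a,b=S['side']['image'],S['top']['image']
o=observe(); print(o['tool_pos'],o['joint_pos'])
for p in (np.array([.6326,-.202,.005]),): print(proj(S['side'],p),proj(S['top'],p))
cv2.imwrite('pics/g2.png',np.hstack([cv2.resize(a[180:280,220:320],(400,400),interpolation=2),cv2.resize(b[130:230,260:360],(400,400),interpolation=2)]))"
```

```text
[ 0.6318 -0.2014  0.2192] [ 0.436   0.5069 -0.2974  1.4917  0.1559  1.1686 -1.461 ]
[273.7253 248.0134] [313.5061 178.8291]
```

View pics/g2.png

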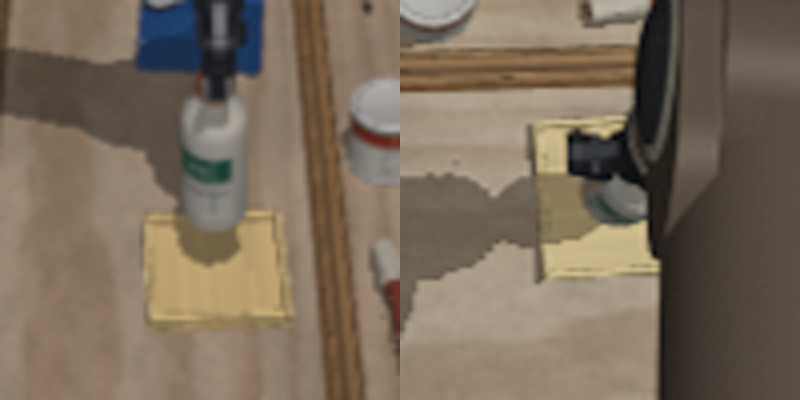

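Emit:
play_rows(twist=[[0,0,0],[0,0,0],[0,0,0],[0,0,0],[0,0,0]], translation=[[0,0,0.4],[0,0,0.6],[0,0,0.6],[0,0,0.4],[0,0,0.1]], claw=[0,0,0,0,0])

```text
time: 7.9
tool_pos: [0.6315, -0.198, 0.1557]
tool_rot: [[1.0, 0.001, -0.003], [0.001, -1.0, 0.001], [-0.003, -0.001, -1.0]]
ft_force: [-0.1, -0.5, -2.9]
width: 0.0254
```

Emit:
play_rows(twist=[[0,0,0],[0,0,0],[0,0,0],[0,0,0],[0,0,0]], translation=[[0,0,0.04],[0,0,0.04],[0,0,0],[0,0,0],[0,0,0]], claw=[0,0,0,0,0])

```text
time: 8.4
tool_pos: [0.633, -0.1995, 0.1559]
tool_rot: [[1.0, -0.0, 0.001], [-0.0, -1.0, -0.0], [0.001, 0.0, -1.0]]
ft_force: [-0.2, -0.3, -3.4]
width: 0.0258
```

Emit:
play_rows(twist=[[0,0,0],[0,0,0],[0,0,0],[0,0,0],[0,0,0]], translation=[[0,0,0.04],[0,0,0.04],[0,0,0.04],[0,0,0.02],[0,0,0]], claw=[0,0,0,0,0])

```text
time: 8.9
tool_pos: [0.6334, -0.1994, 0.1521]
tool_rot: [[1.0, -0.0, 0.002], [-0.0, -1.0, -0.0], [0.002, 0.0, -1.0]]
ft_force: [-0.6, 0.8, 4.4]
width: 0.0256
```

Emit:
play_rows(twist=[[0,0,0],[0,0,0],[0,0,0],[0,0,0],[0,0,0]], translation=[[0,0,0],[0,0,0],[0,0,0],[0,0,0],[0,0,0]], claw=[0.33,0.38,0.45,0.55,0.7])

```text
time: 9.4
tool_pos: [0.6326, -0.1995, 0.1509]
tool_rot: [[1.0, -0.0, -0.0], [-0.0, -1.0, 0.0], [-0.0, -0.0, -1.0]]
ft_force: [-0.6, -0.4, 0.6]
width: 0.0592
```

Emit:
play_rows(twist=[[0,0,0],[0,0,0],[0,0,0],[0,0,0],[0,0,0]], translation=[[0,0,0],[0,0,-0.2],[0,0,-0.6],[0,0,-1],[0,0,-1]], claw=[0.8,0.8,0.8,0.8,0.8])

```text
time: 9.9
tool_pos: [0.6325, -0.1994, 0.2362]
tool_rot: [[1.0, -0.0, -0.001], [-0.0, -1.0, 0.0], [-0.001, -0.0, -1.0]]
ft_force: [0.5, -1.1, 0.7]
width: 0.0683
```

```bash
python3 -c "
from h import *
np.set_printoptions(precision=4,suppress=True)
print(look_for('side','glue_bottle'));S=snapshot('side');print(cut_out('side','glue_bottle')[0]['point'],proj(S,(.633,-.2,.08)))
a=S['image'];h=cv2.cvtColor(a,cv2.COLOR_BGR2HSV); m=cv2.inRange(h,(4,150,120),(16,255,255)); print(np.argwhere(m)[:,::-1].mean(0),m.sum()//255,proj(S,(.633,-.2,.174)))
o=observe();print(o['tool_pos'],o['joint_pos'])
cv2.imwrite('pics/g3.png',cv2.resize(a[160:300,210:350],(420,420),interpolation=2))"
```

```text
[{'point': [275.9, 219.7], 'p': 0.66}]
[275.0, 232.0] [274.0426 232.2637]
[224.3125 274.9062] 32 [274.3328 211.6603]
[ 0.6341 -0.1996  0.2382] [ 0.4349  0.4916 -0.3007  1.4706  0.1513  1.1971 -1.4579]
```

View pics/g3.png

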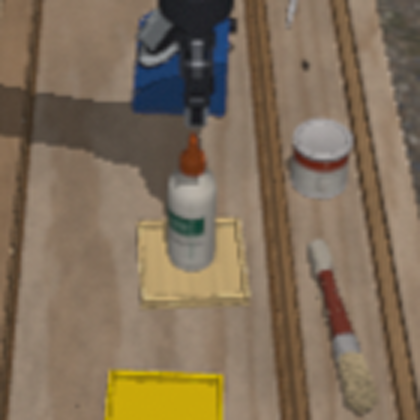

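```bash
sed -i 's/^for n,cm in S.items/if __name__=="__main__":\n  for n,cm in S.items/' m.py
python3 - <<'E'
import re
s=open('m.py').read().split('\n')
# indent loop body
o=[];inl=False
for l in s:
    if l.startswith('  for n,cm'): inl=True;o.append(l);continue
    if inl and l.startswith('# rectify'): inl=False
    o.append('  '+l if inl else l)
open('m.py','w').write('\n'.join(o))
E
cat > d.py <<'E'
from m import *
C=np.array([-.025,0,.061])
def P(h,a,r): return tr(q,C+h*n_+r*(np.cos(a)*u+np.sin(a)*np.array([0,-1,0])))
img=t["image"].astype(float); hsv=cv2.cvtColor(t["image"],cv2.COLOR_BGR2HSV)
c=proj(t,P(.004,0,0))
yy,xx=np.mgrid[:384,:512]; near=np.hypot(xx-c[0],yy-c[1])<26
sat=hsv[...,1]; 
blue=(cv2.inRange(hsv,(100,120,50),(125,255,255))>0)
disc=(near&~blue).astype(np.uint8); 
k,l,st,ce=cv2.connectedComponentsWithStats(disc); i=l[int(c[1]),int(c[0])]
cn=max(cv2.findContours((l==i).astype(np.uint8),0,1)[0],key=len)
hull=cv2.convexHull(cn)
print("ring ellipse",cv2.fitEllipse(cn),st[i],"pred centre h3",proj(t,P(.003,0,0)))
red=near&((cv2.inRange(hsv,(0,120,80),(8,255,255))>0)|(cv2.inRange(hsv,(170,120,80),(180,255,255))>0))
w=red*np.clip(img[...,2]-img[...,1],0,None); rc=np.array([(w*xx).sum(),(w*yy).sum()])/w.sum()
print("red",rc,red.sum())
def onface(px,h):
    o,d=ray(t,px); c0=P(h,0,0); N=tr([0,0,q[2]],n_); p=o+d*((c0-o)@N)/(d@N)-c0
    U=tr([0,0,q[2]],u); V=tr([0,0,q[2]],[0,-1,0]); a,b=p@U,p@V; return np.arctan2(b,a),np.hypot(a,b),a,b
print("mark",onface(rc,.003))
v=hsv[...,2]; print(v[185:204,188:210])
print(sat[185:204,188:210])
E
python3 d.py
```

```text
console [ 0.6318  0.131  -0.0545]
[[-0.7014 -0.2891]
 [ 0.183  -0.4186]
 [-0.2224 -0.1986]
 [ 0.217   0.2045]
 [-1.0045  1.741 ]
 [ 0.0245  2.5701]
 [-0.4027 -0.6699]
 [ 0.1797 -0.8542]]
nozzle tip (array([0.5103, 0.1187, 0.1933]), np.float64(0.002520479798957123))
ring ellipse ((200.18508911132812, 195.2310028076172), (37.1252555847168, 40.34772872924805), 159.75804138183594) [ 179  175   44   41 1124] pred centre h3 [201.0639 189.6068]
red [204.0526 179.5411] 9
mark (np.float64(0.29428416763917925), np.float64(0.037692219226716825), np.float64(0.036071831406507764), np.float64(0.010932811587847004))
[[154 154 143  98  95 124 100  73  81  59  30  23  23  23  24  21  21  24
   23  21  86 140]
 [154 156 123  45  73 103  91  81  85  81  63  35  21  24  23  25  23  25
   22  18  33  87]
 [155 133  73  25  94  97  76  84  82  83  81  65  36  20  22  23  24  25
   26  23  18  66]
 [156 125  55  43 110 104  72  84  83  82  84  81  76  51  21  20  25  23
   24  23  19  33]
 [155 126  53  51  99  98  97  96  82  83  82  82  83  71  41  21  23  25
   24  26  22  16]
 [154 127  55  79 113 102 
[... 2344 characters left out ...]
6  11  11  11  10  10  12  13
    9   9   8   7]
 [178  61  13   6   8   7  10  10  15  13  14  12  11  11  11  10  13   8
   13  10   5   7]
 [179 185 141   4   5   6   7   7   8  11   9  14  11  11   8  11  13  13
   11   9   7   6]
 [179 187 183 183  35   7   6   5   7   7   7   8  12   8  11   8  11  11
   12   6   7   5]
 [177 182 178 189 181 140  13  21   9   6   8   7   8  13  11   8   8  12
    6   5  11  83]
 [183 192 188 188 188 186 188 191 172  23  12  11   5   5  13   8   3  17
   18  88 190 193]
 [145 159 155 161 173 194 187 184 198 209 217 223 216 218 136 111 134 194
  201 199 195 198]
 [ 58  56  56  57  55  56  53  43  41  40  45  48  43  33  22  10  11  20
   21  22  35  55]]
```

```bash
sed -i '/^v=hsv/,$d' d.py
cat >> d.py <<'E'
if __name__=="__main__":
    A=onface((192.3,190.4),.035);B=onface((198,196),.035); print(A,B,"line angle",np.arctan2(A[3]-B[3],A[2]-B[2]))
    R0=np.c_[tr([0,0,q[2]],u),tr([0,0,q[2]],[0,-1,0]),-tr([0,0,q[2]],n_)]
    print("C face",P(0,0,0),"u,v,-n",R0)
    for nm in("top","side"):
        cm=S[nm]; f=[(P(.0,a,.03)) for a in(0,)]
        print(nm,"centre h0,.035",proj(cm,P(0,0,0)),proj(cm,P(.035,0,0)))
E
python3 d.py | tail -8
```

```text
red [204.0526 179.5411] 9
mark (np.float64(0.29428416763917925), np.float64(0.037692219226716825), np.float64(0.036071831406507764), np.float64(0.010932811587847004))
(np.float64(-0.7645075839649863), np.float64(0.027710413762088146), np.float64(0.019999250884765847), np.float64(-0.019180641149719593)) (np.float64(-1.414133030446536), np.float64(0.0044332125233371095), np.float64(0.0006916841857299392), np.float64(-0.004378920673440442)) line angle -0.6540583462428237
C face [0.6068 0.1324 0.061 ] u,v,-n [[ 0.7649 -0.0545  0.642 ]
 [-0.0417 -0.9985 -0.035 ]
 [ 0.643   0.     -0.766 ]]
top centre h0,.035 [201.2028 188.9993] [199.5482 196.2363]
side centre h0,.035 [264.8666 173.5056] [258.9621 167.9148]
```

```bash
cat > e.py <<'E'
from d import *
def F(h,a,b): return proj(t,tr(q,C+h*n_+a*u+b*np.array([0,-1,0])))
def samp(im,h,a,b):
    p=F(h,a,b); return cv2.remap(im,np.float32([[p[0]]]),np.float32([[p[1]]]),cv2.INTER_LINEAR)[0,0]
img32=t["image"].astype(np.float32)
def edges(h,angs,r0,r1,fn,thr,up):
    out=[]
    for a in angs:
        rs=np.arange(r0,r1,.0003); v=np.array([fn(samp(img32,h,r*np.cos(a),r*np.sin(a))) for r in rs])
        k=np.where((v[:-1]<thr)&(v[1:]>=thr))[0] if up else np.where((v[:-1]>thr)&(v[1:]<=thr))[0]
        if len(k): 
            r=rs[k[-1 if not up else 0]]; out.append((a,r*np.cos(a),r*np.sin(a)))
    return np.array(out)
def circ(o,r=None):
    f=lambda p:np.hypot(o[:,1]-p[0],o[:,2]-p[1])-(p[2] if r is None else r)
    s_=least_squares(f,[0,0,.04],loss="soft_l1",f_scale=.0008); return s_.x,np.std(f(s_.x)),len(o)
A=np.radians(np.arange(-100,131,4))
print("ring/blue red-channel fall",circ(edges(.002,A,.036,.055,lambda c:c[2],80,False)))
D=np.radians(np.arange(-20,110,4))
print("disc edge r=.03",circ(edges(.009,D,.024,.038,lambda c:c[1],85,True),.03))
# red mark
w=[];
for a in np.radians(np.arange(-10,50,1)):
    for r in np.arange(.031,.046,.001):
        c_=samp(img32,.003,r*np.cos(a),r*np.sin(a)); w.append((max(c_[2]-c_[1]-40,0),r*np.cos(a),r*np.sin(a),r))
w=np.array(w); print("mark centroid",(w[:,0,None]*w[:,1:3]).sum(0)/w[:,0].sum())
r=cv2.resize(t["image"][168:212,176:222],None,fx=12,fy=12,interpolation=cv2.INTER_CUBIC)
cv2.imwrite("pics/big.png",r)
E
python3 e.py | tail -3
```

```text
ring/blue red-channel fall (array([ 0.0025, -0.0027,  0.0446]), np.float64(0.001422907947630363), 58)
disc edge r=.03 (array([ 0.0049, -0.0031,  0.04  ]), np.float64(0.0004910802134248607), 30)
mark centroid [0.0361 0.0109]
```

View pics/big.png

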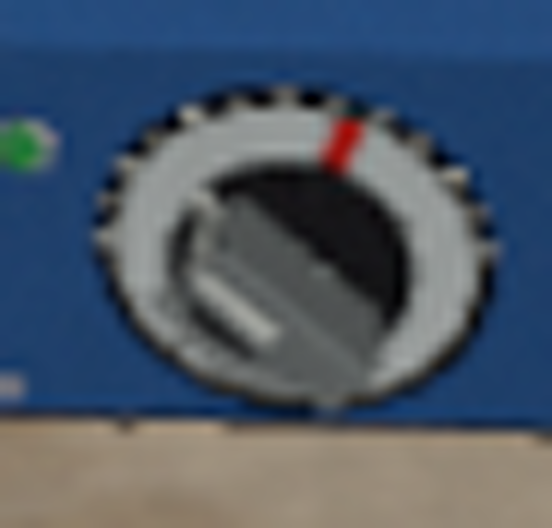

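Emit:
play_rows(twist=[[0,0,0],[0,0,0],[0,0,0],[0,0,0],[0,0,0]], translation=[[-0.3,-0.5,-0.2],[-0.6,-1,0],[-0.6,-1,0],[-0.6,-1,0],[-0.6,-1,0]], claw=[0.6,0.6,0.6,0.6,0.6])

```text
time: 10.55
tool_pos: [0.5497, -0.0623, 0.2403]
tool_rot: [[1.0, 0.001, -0.002], [0.001, -1.0, 0.0], [-0.002, -0.0, -1.0]]
ft_force: [-0.1, 1.0, 0.4]
width: 0.0514
```

Emit:
play_rows(twist=[[0,0,0],[0,0,0],[0,0,0],[0,0,0],[0,0,0]], translation=[[-0.4,-1,0],[-0.3,-1,0],[-0.2,-1,0],[-0.1,-1,0],[0,-1,0]], claw=[0.6,0.6,0.6,0.6,0.6])

```text
time: 11.05
tool_pos: [0.5198, 0.0873, 0.2406]
tool_rot: [[1.0, 0.001, -0.002], [0.001, -1.0, -0.001], [-0.002, 0.001, -1.0]]
ft_force: [-0.5, -0.2, 0.3]
width: 0.0509
```

Emit:
play_rows(twist=[[0,0.1,0],[0,0.14,0],[0,0.14,0],[0,0.14,0],[0,0.14,0]], translation=[[0,0,0],[0,0,0],[0,0,0],[0,0,0],[0,0,0]], claw=[0.6,0.6,0.6,0.6,0.6])

```text
time: 11.55
tool_pos: [0.5206, 0.0815, 0.2402]
tool_rot: [[0.825, -0.009, 0.566], [-0.001, -1.0, -0.013], [0.566, 0.01, -0.824]]
ft_force: [1.0, -1.8, 0.1]
width: 0.0514
```

```bash
python3 -c "
from h import *
np.set_printoptions(precision=4,suppress=True)
o=observe(); print(o['time'],o['tool_pos'],o['joint_pos'],'\n',o['tool_rot'])"
```

```text
11.55 [0.5206 0.0815 0.2402] [ 0.0758 -0.0097 -0.4694  2.2714  0.6362  0.3897 -2.5046] 
 [[ 0.8246 -0.0085  0.5657]
 [-0.0011 -0.9999 -0.0134]
 [ 0.5658  0.0104 -0.8245]]
```

```bash
cat > go.py <<'E'
import sys
from h import *
from scipy.spatial.transform import Rotation as Ro
np.set_printoptions(precision=4,suppress=True)
# target: theta, height of TCP over face
th,h=map(float,sys.argv[1:3])
R0=np.array([[.7649,-.0545,.642],[-.0417,-.9985,-.035],[.643,0,-.766]])
Cc=np.array([.6077,.1342,.0616])
o=observe(); R=np.array(o["tool_rot"]); p=np.array(o["tool_pos"])
T=R0@Ro.from_rotvec([0,0,th]).as_matrix()
Tp=Cc-R0[:,2]*h
rv=Ro.from_matrix(R.T@T).as_rotvec()
print("time",o["time"],"rotvec",rv,"/5",rv/5)
d=Tp-p; print("target",Tp,"shift world",d,"in units along target axes",T.T@d/.03,"along current axes",R.T@d/.03)
c=R0.T@R; print("theta now",np.arctan2(c[1,0],c[0,0]),"offset u,v,-n mm",R0.T@(p-Cc)*1000)
print("j",o["joint_pos"],"F",o["ft_force"],"M",o["moment"],"w",o["width"])
E
python3 go.py -0.69 0.12
```

```text
time 11.55 rotvec [-0.0519  0.0858 -0.6465] /5 [-0.0104  0.0172 -0.1293]
target [0.5307 0.1384 0.1535] shift world [ 0.01    0.0569 -0.0866] in units along target axes [-0.078  -2.5451  2.361 ] along current axes [-1.3601 -1.9307  2.5454]
theta now -0.04403125597986322 offset u,v,-n mm [  50.4072   57.4041 -190.8472]
j [ 0.0758 -0.0097 -0.4694  2.2714  0.6362  0.3897 -2.5046] F [ 0.9784 -1.7513  0.06  ] M [-0.093   0.4767 -0.0949] w 0.05135316377361662
```

Emit:
play_rows(twist=[[-0.01,0.017,-0.13],[-0.01,0.017,-0.13],[-0.01,0.017,-0.13],[-0.01,0.017,-0.13],[-0.01,0.017,-0.127]], translation=[[0,0,0],[0,0,0],[0,0,0],[0,0,0],[0,0,0]], claw=[0.6,0.6,0.6,0.6,0.6])

```text
time: 12.05
tool_pos: [0.5227, 0.0812, 0.2406]
tool_rot: [[0.624, 0.449, 0.639], [0.607, -0.794, -0.035], [0.492, 0.41, -0.768]]
ft_force: [-0.1, -1.4, 0.0]
width: 0.0513
```

Emit:
play_rows(twist=[[0,0,0],[0,0,0],[0,0,0],[0,0,0],[0,0,0]], translation=[[0,-0.6,0],[0,-0.7,0.3],[0,-0.7,0.6],[0,-0.5,0.7],[0,0,0.7]], claw=[0.6,0.6,0.6,0.6,0.6])

```text
time: 12.55
tool_pos: [0.5222, 0.1396, 0.1594]
tool_rot: [[0.627, 0.47, 0.621], [0.631, -0.774, -0.05], [0.457, 0.423, -0.782]]
ft_force: [-0.8, -0.3, -1.7]
width: 0.0513
```

```bash
python3 go.py -0.69 0.06
```

```text
time 12.55 rotvec [-0.0045  0.0301  0.0363] /5 [-0.0009  0.006   0.0073]
target [0.5692 0.1363 0.1076] shift world [ 0.047  -0.0033 -0.0519] in units along target axes [0.0544 0.0785 2.3345] along current axes [0.1216 0.0922 2.3313]
theta now -0.726308077864647 offset u,v,-n mm [  -2.7562   -0.7755 -130.0431]
j [ 0.1721  0.2734 -0.8732  2.3443  1.5269  0.6232 -2.8558] F [-0.8144 -0.2853 -1.7048] M [ 0.0947  0.695  -0.0273] w 0.05130453461471119
```

Emit:
play_rows(twist=[[0,0,0],[0,0,0],[0,0,0],[0,0,0],[0,0,0]], translation=[[0,0,-0.7],[0,0.5,-0.7],[0,0.7,-0.6],[0,0.7,-0.3],[0,0.6,0]], claw=[0.6,0.6,0.6,0.6,0.6])

```text
time: 13.05
tool_pos: [0.5146, 0.0809, 0.2468]
tool_rot: [[0.633, 0.461, 0.622], [0.622, -0.781, -0.055], [0.46, 0.422, -0.781]]
ft_force: [0.6, 1.5, -0.4]
width: 0.0514
```

Emit:
play_rows(twist=[[0,0,0.13],[0,0,0.13],[0,0,0.13],[0,0,0.13],[0,0,0.13]], translation=[[0,0,0],[0,0,0],[0,0,0],[0,0,0],[0,0,0]], claw=[0.6,0.6,0.6,0.6,0.6])

```text
time: 13.55
tool_pos: [0.5141, 0.0815, 0.2448]
tool_rot: [[0.784, -0.02, 0.62], [0.017, -0.998, -0.055], [0.62, 0.054, -0.783]]
ft_force: [0.3, -1.0, 1.0]
width: 0.0515
```

Emit:
play_rows(twist=[[0,-0.14,0],[0,-0.14,0],[0,-0.14,0],[0,-0.14,0],[0,-0.1,0]], translation=[[0,0,0],[0,0,0],[0,0,0],[0,0,0],[0,0,0]], claw=[0.6,0.6,0.6,0.6,0.6])

```text
time: 14.05
tool_pos: [0.5174, 0.0776, 0.2465]
tool_rot: [[0.997, -0.027, 0.072], [-0.022, -0.998, -0.067], [0.074, 0.065, -0.995]]
ft_force: [0.9, 0.7, 0.2]
width: 0.0513
```

```bash
python3 go.py -3.83 0.12; python3 -c "
from h import *
print(np.round(observe()['tool_rot'],3))"
```

```text
time 14.05 rotvec [0.7889 0.2126 2.4026] /5 [0.1578 0.0425 0.4805]
target [0.5307 0.1384 0.1535] shift world [ 0.0132  0.0608 -0.093 ] in units along target axes [0.0438 2.687  2.5875] along current axes [ 0.1662 -2.2343  2.9826]
theta now -0.04009931942378573 offset u,v,-n mm [  52.2297   61.4222 -197.6422]
j [ 0.3821  0.289  -0.8187  1.8299  0.3388  1.0944 -2.1604] F [0.914  0.6625 0.23  ] M [ 0.0575  0.0519 -0.0173] w 0.05128418633852878
[[ 0.997 -0.027  0.072]
 [-0.022 -0.998 -0.067]
 [ 0.074  0.065 -0.995]]
```

Now the long wrist turn about the (almost vertical) tool axis: about −3.75 rad.

Emit:
play_rows(twist=[[0,0,-0.15],[0,0,-0.15],[0,0,-0.15],[0,0,-0.15],[0,0,-0.15]], translation=[[0,0,0],[0,0,0],[0,0,0],[0,0,0],[0,0,0]], claw=[0.6,0.6,0.6,0.6,0.6])

```text
time: 14.55
tool_pos: [0.5165, 0.0777, 0.2456]
tool_rot: [[0.743, 0.665, 0.076], [0.669, -0.74, -0.068], [0.011, 0.102, -0.995]]
ft_force: [-0.4, 0.2, -0.5]
width: 0.0515
```

Emit:
play_rows(twist=[[0,0,-0.15],[0,0,-0.15],[0,0,-0.15],[0,0,-0.15],[0,0,-0.15]], translation=[[0,0,0],[0,0,0],[0,0,0],[0,0,0],[0,0,0]], claw=[0.6,0.6,0.6,0.6,0.6])

```text
time: 15.05
tool_pos: [0.5165, 0.0776, 0.2457]
tool_rot: [[0.09, 0.993, 0.077], [0.994, -0.085, -0.068], [-0.061, 0.082, -0.995]]
ft_force: [-0.4, -0.1, -0.5]
width: 0.0511
```

Emit:
play_rows(twist=[[0,0,-0.15],[0,0,-0.15],[0,0,-0.15],[0,0,-0.15],[0,0,-0.15]], translation=[[0,0,0],[0,0,0],[0,0,0],[0,0,0],[0,0,0]], claw=[0.6,0.6,0.6,0.6,0.6])

```text
time: 15.55
tool_pos: [0.5166, 0.0776, 0.2458]
tool_rot: [[-0.611, 0.788, 0.077], [0.785, 0.616, -0.068], [-0.101, 0.019, -0.995]]
ft_force: [0.6, -0.0, -0.8]
width: 0.0511
```

Emit:
play_rows(twist=[[0,0,-0.15],[0,0,-0.15],[0,0,-0.15],[0,0,-0.15],[0,0,-0.15]], translation=[[0,0,0],[0,0,0],[0,0,0],[0,0,0],[0,0,0]], claw=[0.6,0.6,0.6,0.6,0.6])

```text
time: 16.05
tool_pos: [0.5166, 0.0776, 0.2457]
tool_rot: [[-0.984, 0.16, 0.077], [0.155, 0.986, -0.068], [-0.086, -0.055, -0.995]]
ft_force: [-0.3, 1.1, -0.4]
width: 0.0514
```

Emit:
play_rows(twist=[[0,0,-0.15],[0,0,-0.15],[0,0,-0.15],[0,0,-0.15],[0,0,-0.15]], translation=[[0,0,0],[0,0,0],[0,0,0],[0,0,0],[0,0,0]], claw=[0.6,0.6,0.6,0.6,0.6])

```text
time: 16.55
tool_pos: [0.5166, 0.0777, 0.2457]
tool_rot: [[-0.829, -0.554, 0.077], [-0.559, 0.827, -0.068], [-0.026, -0.1, -0.995]]
ft_force: [-0.1, -0.1, 0.0]
width: 0.0514
```

```bash
python3 go.py -3.83 0.12; python3 -c "
from h import *
print(np.round(observe()['tool_rot'],3))"
```

```text
time 16.55 rotvec [ 0.334  -0.5228 -0.0184] /5 [ 0.0668 -0.1046 -0.0037]
target [0.5307 0.1384 0.1535] shift world [ 0.0141  0.0607 -0.0922] in units along target axes [0.0145 2.6625 2.5845] along current axes [-1.4403  1.7199  2.9553]
theta now 2.375849191680504 offset u,v,-n mm [  51.0811   61.4127 -197.5514]
j [ 0.7343  0.5875 -1.4453  1.8205  0.7155  1.2989  1.2597] F [-0.0732 -0.1432  0.0101] M [0.0771 0.0792 0.0461] w 0.05140221310152566
[[-0.829 -0.554  0.077]
 [-0.559  0.827 -0.068]
 [-0.026 -0.1   -0.995]]
```

Emit:
play_rows(twist=[[0.067,-0.105,0],[0.067,-0.105,0],[0.067,-0.105,0],[0.067,-0.105,0],[0.067,-0.105,-0.02]], translation=[[0,0,0],[0,0,0],[0,0,0],[0,0,0],[0,0,0]], claw=[0.6,0.6,0.6,0.6,0.6])

```text
time: 17.05
tool_pos: [0.5159, 0.0777, 0.2451]
tool_rot: [[-0.627, -0.436, 0.646], [-0.599, 0.799, -0.042], [-0.498, -0.413, -0.763]]
ft_force: [2.7, -1.3, 2.0]
width: 0.0512
```

```bash
python3 go.py -3.83 0.12
```

```text
time 17.05 rotvec [-0.0084 -0.     -0.0035] /5 [-0.0017 -0.     -0.0007]
target [0.5307 0.1384 0.1535] shift world [ 0.0147  0.0607 -0.0916] in units along target axes [-0.0088  2.6416  2.5831] along current axes [0.0001 2.6631 2.5606]
theta now 2.4567116225222034 offset u,v,-n mm [  50.1447   61.3733 -197.5118]
j [ 1.0687 -0.0192 -1.4384  2.3154  0.9901  0.3133  0.9446] F [ 2.6646 -1.3247  1.9805] M [-0.0898  0.4035 -0.0783] w 0.05117798397146778
```

Emit:
play_rows(twist=[[0,0,0],[0,0,0],[0,0,0],[0,0,0],[0,0,0]], translation=[[0,0.6,0],[0,0.7,0.3],[0,0.7,0.7],[0,0.6,0.8],[0,0.05,0.8]], claw=[0.6,0.6,0.6,0.6,0.6])

```text
time: 17.55
tool_pos: [0.53, 0.1347, 0.1585]
tool_rot: [[-0.628, -0.441, 0.641], [-0.602, 0.798, -0.04], [-0.494, -0.411, -0.766]]
ft_force: [-0.1, -1.1, 0.1]
width: 0.0509
```

```bash
python3 go.py -3.83 0.06;python3 -c "
from h import *
a=snapshot('side')['image'];b=snapshot('top')['image']
cv2.imwrite('pics/g4.png',np.hstack([cv2.resize(a[110:210,200:300],(400,400),interpolation=2),cv2.resize(b[140:240,150:250],(400,400),interpolation=2)]))"
```

```text
time 17.55 rotvec [-0.0034 -0.0034 -0.0006] /5 [-0.0007 -0.0007 -0.0001]
target [0.5692 0.1363 0.1076] shift world [ 0.0392  0.0016 -0.0509] in units along target axes [-0.0063  0.1554  2.1365] along current axes [-0.0135  0.1626  2.1358]
theta now 2.453851692505669 offset u,v,-n mm [   2.8176    3.724  -124.1032]
j [ 0.4584  0.4345 -1.2214  2.3458  1.6409  0.8111  0.2261] F [-0.0929 -1.0751  0.1497] M [0.0132 0.5819 0.0311] w 0.05091652971718557
```

View pics/g4.png

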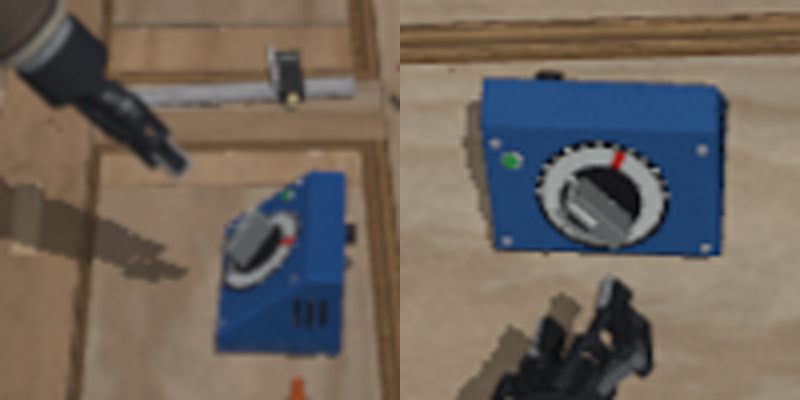

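Emit:
play_rows(twist=[[0,0,0],[0,0,0],[0,0,0],[0,0,0],[0,0,0]], translation=[[0,0.1,0.4],[0,0.06,0.6],[0,0,0.6],[0,0,0.4],[0,0,0.1]], claw=[0.6,0.6,0.6,0.6,0.6])

```text
time: 18.15
tool_pos: [0.5698, 0.1323, 0.1104]
tool_rot: [[-0.631, -0.436, 0.642], [-0.597, 0.801, -0.044], [-0.495, -0.411, -0.766]]
ft_force: [0.4, 0.2, 0.2]
width: 0.0515
```

```bash
python3 go.py -3.83 0.013
```

```text
time 18.15 rotvec [-0.0068 -0.0054 -0.0057] /5 [-0.0014 -0.0011 -0.0011]
target [0.5994 0.1347 0.0716] shift world [ 0.0296  0.0023 -0.0389] in units along target axes [-0.0202  0.1537  1.6236] along current axes [-0.028   0.1647  1.6223]
theta now 2.458978653759885 offset u,v,-n mm [  2.4608   3.9463 -61.7092]
j [ 0.3735  0.6056 -1.1109  2.3067  1.8149  0.8943  0.1486] F [0.3547 0.1602 0.1582] M [ 0.0928  0.7228 -0.0078] w 0.051456574652027326
```

Emit:
play_rows(twist=[[0,0,0],[0,0,0],[0,0,0],[0,0,0],[0,0,0]], translation=[[0,0.16,0],[0,0,0.3],[0,0,0.4],[0,0,0.4],[0,0,0.1]], claw=[0.6,0.6,0.6,0.6,0.6])

```text
time: 18.65
tool_pos: [0.592, 0.1347, 0.0796]
tool_rot: [[-0.632, -0.435, 0.641], [-0.597, 0.801, -0.044], [-0.495, -0.411, -0.766]]
ft_force: [0.2, 0.5, 0.1]
width: 0.0514
```

```bash
python3 go.py -3.83 0.013
```

```text
time 18.65 rotvec [-0.007  -0.0057 -0.0062] /5 [-0.0014 -0.0011 -0.0012]
target [0.5994 0.1347 0.0716] shift world [ 0.0074 -0.     -0.008 ] in units along target axes [-0.0203 -0.0009  0.3635] along current axes [-0.0224  0.0017  0.3633]
theta now 2.4594297784998616 offset u,v,-n mm [ -0.4889   0.3669 -23.9068]
j [ 0.3327  0.7003 -1.0547  2.2748  1.9033  0.9326  0.1174] F [0.1607 0.4853 0.0743] M [0.04   0.6323 0.0256] w 0.05144888702026922
```

Last 11 mm, then close.

Emit:
play_rows(twist=[[0,0,0],[0,0,0],[0,0,0],[0,0,0],[0,0,0]], translation=[[0,0,0.15],[0,0,0.15],[0,0,0.05],[0,0,0],[0,0,0]], claw=[0.6,0.6,0.6,0.6,0.6])

```text
time: 19.15
tool_pos: [0.5981, 0.1348, 0.0731]
tool_rot: [[-0.63, -0.436, 0.643], [-0.598, 0.8, -0.043], [-0.496, -0.411, -0.765]]
ft_force: [0.1, -0.7, -0.6]
width: 0.051
```

Emit:
play_rows(twist=[[0,0,0],[0,0,0],[0,0,0],[0,0,0],[0,0,0]], translation=[[0,0,0],[0,0,0],[0,0,0],[0,0,0],[0,0,0]], claw=[0.4,0.3,0.25,0.2,0.15])

```text
time: 19.65
tool_pos: [0.5981, 0.1347, 0.0733]
tool_rot: [[-0.63, -0.436, 0.643], [-0.598, 0.8, -0.044], [-0.496, -0.412, -0.765]]
ft_force: [-3.8, -2.1, 5.3]
width: 0.0168
```

```bash
python3 go.py -3.83 0.013
```

```text
time 19.65 rotvec [-0.0078 -0.0038 -0.005 ] /5 [-0.0016 -0.0008 -0.001 ]
target [0.5994 0.1347 0.0716] shift world [ 0.0013 -0.0001 -0.0018] in units along target axes [0.0038 0.003  0.0732] along current axes [0.0036 0.0035 0.0732]
theta now 2.45823908065611 offset u,v,-n mm [  0.1455  -0.0035 -15.1988]
j [ 0.3271  0.72   -1.0429  2.2659  1.9242  0.9385  0.1139] F [-3.762  -2.095   5.3401] M [-0.1562  0.5621 -0.2197] w 0.016789441206779644
```

Emit:
play_rows(twist=[[0,0,0],[0,0,0],[0,0,0.05],[0,0,0.1],[0,0,0.1]], translation=[[0,0,0],[0,0,0],[0,0,0],[0,0,0],[0,0,0]], claw=[0,0,0,0,0])

```text
time: 20.15
tool_pos: [0.598, 0.1348, 0.0733]
tool_rot: [[-0.719, -0.264, 0.643], [-0.378, 0.925, -0.043], [-0.583, -0.274, -0.765]]
ft_force: [-3.0, 0.1, 3.8]
width: 0.0166
```

```bash
python3 go.py -2.79 0.015
```

```text
time 20.15 rotvec [-0.0085  0.0016  0.7814] /5 [-0.0017  0.0003  0.1563]
target [0.5981 0.1347 0.0731] shift world [ 0.0001 -0.0001 -0.0002] in units along target axes [ 0.001  -0.0037  0.0078] along current axes [ 0.0033 -0.0018  0.0078]
theta now 2.7117948840831483 offset u,v,-n mm [  0.0678  -0.0926 -15.2364]
j [ 0.3548  0.7493 -1.0863  2.2647  1.9244  0.9744 -0.1191] F [-3.0331  0.0606  3.783 ] M [-0.1367  0.6606 -0.0427] w 0.016625132526921257
```

Turning well with low force. Most of the rest:

Emit:
play_rows(twist=[[0,0,0.1],[0,0,0.12],[0,0,0.12],[0,0,0.12],[0,0,0.1]], translation=[[0,0,0],[0,0,0],[0,0,0],[0,0,0],[0,0,0]], claw=[0,0,0,0,0])

```text
time: 20.65
tool_pos: [0.5979, 0.1352, 0.0732]
tool_rot: [[-0.749, 0.159, 0.643], [0.172, 0.984, -0.042], [-0.639, 0.079, -0.765]]
ft_force: [-2.5, -0.3, 2.9]
width: 0.0168
```

Emit:
play_rows(twist=[[0,0,0.1],[0,0,0.08],[0,0,0.04],[0,0,0],[0,0,0]], translation=[[0,0,0],[0,0,0],[0,0,0],[0,0,0],[0,0,0]], claw=[0,0,0,0,0])

```text
time: 21.15
tool_pos: [0.598, 0.1354, 0.0732]
tool_rot: [[-0.698, 0.315, 0.643], [0.378, 0.925, -0.042], [-0.608, 0.214, -0.765]]
ft_force: [-2.7, 0.7, 4.8]
width: 0.0168
```

```bash
python3 go.py -2.79 0.015
```

```text
time 21.15 rotvec [-0.0061  0.0038  0.0053] /5 [-0.0012  0.0008  0.0011]
target [0.5981 0.1347 0.0731] shift world [ 0.0001 -0.0006 -0.0002] in units along target axes [-0.0077 -0.0195  0.0072] along current axes [-0.0075 -0.0195  0.0073]
theta now -2.7953807526607823 offset u,v,-n mm [ -0.0142  -0.6276 -15.2175]
j [ 0.4284  0.8501 -1.2139  2.2612  1.9303  1.0924 -0.8306] F [-2.6997  0.7152  4.8123] M [0.1548 0.6478 0.0034] w 0.01682535067180488
```

Emit:
play_rows(twist=[[0,0,0],[0,0,0],[0,0,0],[0,0,0],[0,0,0]], translation=[[0,0,0],[0,0,0],[0,0,0],[0,0,0],[0,0,-0.3]], claw=[0.3,0.45,0.6,0.6,0.6])

```text
time: 21.65
tool_pos: [0.5922, 0.1348, 0.0793]
tool_rot: [[-0.699, 0.317, 0.642], [0.379, 0.924, -0.044], [-0.607, 0.213, -0.766]]
ft_force: [-0.5, 0.6, 1.1]
width: 0.0512
```

Emit:
play_rows(twist=[[0,0,0],[0,0,0],[0,0,0],[0,0,0],[0,0,0]], translation=[[0,0,-0.6],[0,0,-0.9],[0,0,-0.9],[0,0,-0.9],[0,0,-0.6]], claw=[0.6,0.6,0.6,0.6,0.6])

```text
time: 22.15
tool_pos: [0.5156, 0.1409, 0.1703]
tool_rot: [[-0.699, 0.315, 0.643], [0.377, 0.925, -0.042], [-0.608, 0.213, -0.765]]
ft_force: [0.6, 0.7, -0.5]
width: 0.0514
```

```bash
cat > k.py <<'E'
from h import *
import pickle
S={n:snapshot(n) for n in('side','top')}; pickle.dump(S,open('S.pkl','wb'))
a,b=S['side']['image'],S['top']['image']
import d
t=S['top']
from m import rect
r4,r35=rect(t,.004),rect(t,.035)
cv2.imwrite('pics/k.png',np.hstack([cv2.resize(x,(390,390),interpolation=2) for x in(b[166:214,175:223],r35)]))
hsv=cv2.cvtColor(b,cv2.COLOR_BGR2HSV); print(hsv[182:204,190:212,2]); print(hsv[182:204,190:212,1])
E
python3 k.py | tail -44; python3 go.py -2.79 .015 | tail -2
```

```text
[[  7   8   6   6   5  11  14  20  45  16  45  46   7  10 129  11  13   8
    8   8  10   9]
 [  5   6   7   3   8  27  24  23   0  17  21   6  10   9  51  15  10   7
    8  10   8   8]
 [  6   8   7   8  44  43  41  31  23  12  13   7   8  10  26  17  14   6
    9  10   8   6]
 [  9   7  60  49  35  31  28  11  15  11  14   6   7   7  13  10  36  31
    9   9   6   6]
 [  8   7  24  22  11  10  19  57  11  12  12   9   9   8  10  11  33  27
    0   8   7   6]
 [ 10  26  22  21  21  20  23  40  17  12  10   8   9  11  14  21  31  23
   38  13   8   6]
 [  9  26  32  20  21  21  26  21   8  11   4   7   8  11  12  29  51  31
   61  13  10   6]
 [  8  26  11  33  20  19  27  25  12  10   8   7   7   9  16  46  22  44
   43  30   7   7]
 [  8  34  11  21  20  12  48  13  11   7   8   8  11  11  14  24  29  39
   22  64   8   9]
 [  9  16  35  21  19  28  11  11  14  12   7   7  13  14   8  12  31  12
   43  43  10   9]
 [  8   6  38  12  24  46  23   9  11   8   7   9  13  15  12  33  20  12
   21  39   6   6]
 [  9  10  32  23  13  30  12   8  10  10   7  11  12  14  38  10  11  12
   
[... 463 characters left out ...]
   8   6   7   3]
 [188 178  78  13   7  11  11  11  14  11  14   8   7   7   5   6   6   6
    7   7  11  74]
 [183 185 187 143  14  13  11  11  13  14   9   7   6   6   7   4   6   5
   15  74 164 177]
 [187 183 195 200  72  18   8   8  11  15   7  10   9   9   7  18  16  91
  183 192 188 183]
 [150 141 157 183 146  89  85  59  20  66 162 210 206 202 197 198 205 198
  197 189 195 190]
 [ 54  52  57  57  50  53  52  54  50  37  23  17  15  13  14  19  20  21
   37  56  54  66]]
theta now -2.797273581317586 offset u,v,-n mm [   0.7283   -1.6112 -143.0329]
j [ 0.5628  0.525  -1.4329  2.3518  1.6111  0.9698 -0.774 ] F [ 0.8578 -0.4392 -0.2166] M [ 0.0398  0.6573 -0.0263] w 0.051315934647319816
```

View pics/k.png

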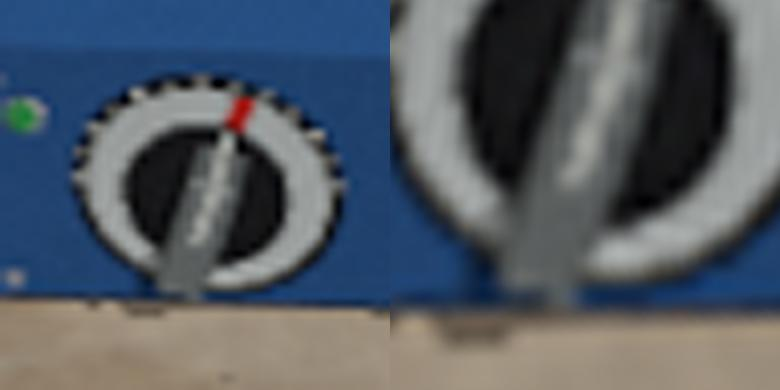

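```bash
cat > f.py <<'E'
import d
from d import *
def ang(px,h,off=(.001,-.0018)):
    _,_,a,b=onface(px,h); a-=off[0]; b-=off[1]; return np.round([np.arctan2(b,a),np.hypot(a,b)*1e3,a*1e3,b*1e3],3)
im=t["image"].astype(float)
red=np.clip(im[...,2]-im[...,1]-30,0,None); red[:175]=0;red[185:]=0;red[:,:199]=0;red[:,209:]=0
for r in range(176,184):
    w=red[r]; 
    if w.sum()>30: c=(w*np.arange(512)).sum()/w.sum(); print("red",r,round(c,2),w.sum(),ang((c,r),.003),ang((c,r),.003,(0,0)))
g=im.min(2)
for r in range(182,198):
    seg=g[r,196:208]; k=np.argmax(seg); w=np.clip(seg-seg[max(k-1,0):k+2].max()+25,0,None); c=196+(w*np.arange(12)).sum()/w.sum()
    h=.035 if r>185 else .009
    print("line",r,round(c,2),seg.astype(int),ang((c,r),h))
E
python3 f.py | grep -E "^(red|line)"
```

```text
red [204.0535 179.4353] 8
red 178 204.52 176.0 [ 0.342 42.973 40.486 14.409] [ 0.295 43.359 41.486 12.609]
red 179 204.3 222.0 [ 0.352 39.393 36.984 13.564] [ 0.3   39.764 37.984 11.764]
red 180 203.83 211.0 [ 0.344 35.531 33.446 11.992] [ 0.288 35.922 34.446 10.192]
red 181 203.59 143.0 [ 0.355 31.904 29.918 11.079] [ 0.292 32.281 30.918  9.279]
line 182 206.61 [ 35  23  14  15  14  18 103  97  39 114 146 155] [ 0.587 37.173 30.957 20.58 ]
line 183 204.0 [ 19  20  22  28  33  41 144 135  16  49  94 141] [ 0.442 30.095 27.2   12.879]
line 184 202.0 [ 21  22  20  59  77 107 149 123  18  14  34  77] [ 0.286 24.481 23.487  6.904]
line 185 201.61 [ 24  22  32  69  84 128 137 102  73  49  18  22] [ 0.272 20.676 19.917  5.552]
line 186 201.53 [ 25  14  44  78  83 141 144  98  77  46  20  17] [ 0.272 36.57  35.228  9.817]
line 187 201.4 [ 20  16  57  83  95 149 141  87  69  33  22  20] [ 0.283 33.068 31.752  9.234]
line 188 201.17 [ 18  22  90 114 122 145 128  85  63  23  20  22] [ 0.287 29.462 28.254  8.349]
line 189 201.19 [ 17  37  81  99 129 149 137 104  58  18  21  24] [ 0.318 26.078 24.767  8.163]
line 190 200.5 [ 13  58  86 101 150 150 113  91  51  19  23  22] [ 0.275 22.031 21.2    5.99 ]
line 191 200.39 [ 22  69  87 101 145 136  92  71  32  20  22  21] [ 0.299 18.497 17.677  5.446]
line 192 199.66 [ 40  78  87 128 140 110  91  66  20  20  23  21] [ 0.219 14.424 14.081  3.129]
line 193 199.42 [ 60  87 101 152 145  92  81  51  17  24  23  21] [ 0.207 10.749 10.52   2.209]
line 194 199.38 [ 68  88 103 146 136  88  71  30  21  22  21  19] [0.259 7.206 6.966 1.844]
line 195 198.62 [ 78  90 132 142 110  90  65  20  19  20  20  16] [-0.161  3.373  3.329 -0.542]
line 196 198.33 [ 86  91 103 104  93  79  46  17  18  17  14  60] [-1.738  1.658 -0.275 -1.635]
line 197 207.0 [ 89  90  88  88  89  65  22  14  11  40  95 138] [ 1.7   23.181 -2.992 22.987]
```

Emit:
play_rows(twist=[[0,0,0],[0,0,0],[0,0,0],[0,0,0],[0,0,0]], translation=[[0,0,0.6],[0,0,0.9],[0,0,0.9],[0,0,0.8],[0,0,0.4]], claw=[0.6,0.6,0.6,0.6,0.6])

```text
time: 22.75
tool_pos: [0.587, 0.135, 0.0842]
tool_rot: [[-0.699, 0.317, 0.641], [0.379, 0.924, -0.044], [-0.606, 0.212, -0.767]]
ft_force: [0.0, -0.6, 0.5]
width: 0.0513
```

```bash
python3 go.py -2.795 .015
```

```text
time 22.75 rotvec [-0.0092  0.0022 -0.0008] /5 [-0.0018  0.0004 -0.0002]
target [0.5981 0.1347 0.0731] shift world [ 0.0111 -0.0002 -0.0111] in units along target axes [-0.0377  0.0262  0.5207] along current axes [-0.0366  0.031   0.5205]
theta now -2.794266248137301 offset u,v,-n mm [ -1.3312   0.3542 -30.6232]
j [ 0.4118  0.7765 -1.1884  2.2786  1.8914  1.0395 -0.854 ] F [ 0.0341 -0.5623  0.4551] M [0.0266 0.6947 0.019 ] w 0.05130008310488038
```

Emit:
play_rows(twist=[[0,0,0],[0,0,0],[0,0,0],[0,0,0],[0,0,0]], translation=[[-0.03,0,0.2],[0,0,0.2],[0,0,0.1],[0,0,0],[0,0,0]], claw=[0.6,0.6,0.6,0.4,0.3])

```text
time: 23.25
tool_pos: [0.5968, 0.1346, 0.0764]
tool_rot: [[-0.698, 0.316, 0.643], [0.378, 0.925, -0.043], [-0.608, 0.213, -0.765]]
ft_force: [-0.4, -0.3, 0.8]
width: 0.026
```

Emit:
play_rows(twist=[[0,0,0],[0,0,0],[0,0,0],[0,0,0],[0,0,0]], translation=[[0,0,0],[0,0,0],[0,0,0],[0,0,0],[0,0,0]], claw=[0.2,0.1,0,0,0])

```text
time: 23.75
tool_pos: [0.5968, 0.135, 0.0767]
tool_rot: [[-0.698, 0.315, 0.644], [0.378, 0.925, -0.043], [-0.609, 0.213, -0.764]]
ft_force: [-4.0, -0.4, 6.4]
width: 0.0164
```

Emit:
play_rows(twist=[[0,0,0.03],[0,0,0.025],[0,0,0],[0,0,0],[0,0,0]], translation=[[0,0,0],[0,0,0],[0,0,0],[0,0,0],[0,0,0]], claw=[0,0,0,0,0])

```text
time: 24.25
tool_pos: [0.5967, 0.135, 0.0767]
tool_rot: [[-0.679, 0.353, 0.644], [0.428, 0.903, -0.043], [-0.596, 0.247, -0.764]]
ft_force: [-4.5, -0.1, 5.9]
width: 0.0165
```

```bash
python3 go.py -2.74 .015
```

```text
time 24.25 rotvec [-0.006   0.0054  0.0003] /5 [-0.0012  0.0011  0.0001]
target [0.5981 0.1347 0.0731] shift world [ 0.0013 -0.0003 -0.0036] in units along target axes [ 0.0364 -0.0229  0.1202] along current axes [ 0.0371 -0.0222  0.1201]
theta now -2.7404082347089678 offset u,v,-n mm [  1.275   -0.2053 -18.6071]
j [ 0.4095  0.8069 -1.1781  2.2642  1.9199  1.0497 -0.9046] F [-4.5283 -0.0703  5.9328] M [ 0.0428  0.5282 -0.1081] w 0.016493701321844214
```

Emit:
play_rows(twist=[[0,0,0],[0,0,0],[0,0,0],[0,0,0],[0,0,0]], translation=[[0,0,0],[0,0,0],[0,0,0],[0,0,0],[0,0,-0.3]], claw=[0.3,0.45,0.6,0.6,0.6])

```text
time: 24.75
tool_pos: [0.5909, 0.1346, 0.0821]
tool_rot: [[-0.68, 0.355, 0.642], [0.429, 0.902, -0.044], [-0.594, 0.246, -0.766]]
ft_force: [-0.1, -0.8, 0.1]
width: 0.0513
```

Emit:
play_rows(twist=[[0,0,0],[0,0,0],[0,0,0],[0,0,0],[0,0,0]], translation=[[0,0,-0.6],[0,0,-0.9],[0,0,-0.9],[0,0,-0.9],[0,0,-0.6]], claw=[0.6,0.6,0.6,0.6,0.6])

```text
time: 25.25
tool_pos: [0.5144, 0.1407, 0.1732]
tool_rot: [[-0.68, 0.352, 0.643], [0.427, 0.903, -0.043], [-0.595, 0.246, -0.765]]
ft_force: [0.3, -0.2, 0.7]
width: 0.0513
```

```bash
python3 k.py >/dev/null; python3 f.py | grep -E "^(red|line)"|cut -c1-75
python3 - <<'E'
from h import *
for n in("glue_bottle","filler_tin","hinged_tin","wedge"): snapshot("side"); print(n,[(round(r["p"],2),r["point"]) for r in look_for("side",n)[:2]])
a=snapshot("side")["image"]; k=cv2.imread("pics/k.png")[:,:390]
cv2.imwrite("pics/fin.png",np.hstack([k,cv2.resize(a[130:320,170:360],(390,390),interpolation=2)]))
E
```

```text
red [204.0659 179.4168] 8
red 178 204.52 176.0 [ 0.342 42.973 40.486 14.409] [ 0.295 43.359 41.486 12
red 179 204.3 222.0 [ 0.352 39.393 36.984 13.564] [ 0.3   39.764 37.984 11.
red 180 203.83 214.0 [ 0.344 35.534 33.446 11.999] [ 0.288 35.925 34.446 10
red 181 203.63 131.0 [ 0.359 31.954 29.923 11.212] [ 0.295 32.323 30.923  9
line 182 206.61 [ 44  32  16  16  15  20  48  56  52 112 146 155] [ 0.587 3
line 183 205.08 [ 21  19  24  19  26  18 104 139  99  44  93 141] [ 0.53  3
line 184 202.51 [ 22  21  16  38  69  75 141 142  69  12  33  76] [ 0.342 2
line 185 202.36 [ 23  22  20  56  82  96 151 140  89  72  14  21] [ 0.368 2
line 186 202.34 [ 23  22  28  67  84  97 140 128  86  65  19  18] [ 0.33  3
line 187 202.04 [ 23  20  33  69  84 124 150 126  85  64  15  21] [ 0.333 3
line 188 201.6 [ 19  26  48 102 107 130 138 106  77  50  21  20] [ 0.325 29
line 189 201.46 [ 15  32  66  97 114 148 144 103  70  33  17  22] [ 0.346 2
line 190 201.14 [ 19  41  75  89 131 157 136 109  86  18  20  23] [ 0.352 2
line 191 200.58 [ 26  64  86  87 146 153 110  88  60  19  22  20] [ 0.326 1
line 192 200.31 [ 33  71  88 113 150 136  91  70  30  22  22  24] [ 0.338 1
line 193 199.62 [ 54  80  88 133 143 110  89  66  19  23  22  22] [ 0.259 1
line 194 199.42 [ 73  89  99 141 134  91  78  45  21  21  20  20] [0.275 7.
line 195 198.62 [ 80  90 132 142 110  93  71  21  19  21  21  13] [-0.161  
line 196 198.31 [ 89  90 103 104  92  81  48  16  18  17  12  61] [-1.733  
line 197 207.0 [ 90  90  89  89  87  63  20  16  13  40 120 151] [ 1.7   23
glue_bottle []
filler_tin [(0.69, [317.6, 212.4])]
hinged_tin [(0.96, [190.4, 264.7])]
wedge [(0.57, [204.6, 166.2])]
```

View pics/fin.png

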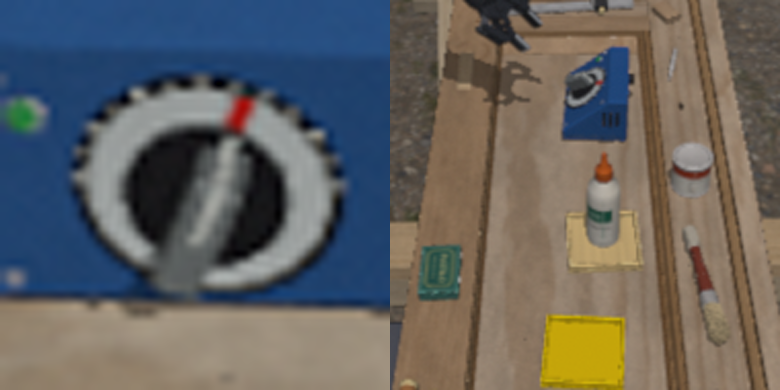

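```bash
python3 -c "
from bench import *
print(hand_in(), observe()['time'])"
```

```text
the job is handed in; nothing more can be done
the job is handed in; nothing more can be done
```

I handed the job in at about 26 s with both parts done: the bottle stands in the tray and the dial's white line points at the red mark.

- **Bottle:** I gripped it by the collar, lifted it and set it down upright near the middle of the plywood tray, not the yellow one. I released it only once the wrist force showed contact. The last side picture shows it still upright inside the rim.
- **Dial:** I gripped the handle and turned it from about -0.69 to about 0.35 rad. A close look showed it about 0.05 rad short, so I regripped and added 0.055 rad. In the final top picture the line, extended outwards, meets the red mark within about 0.1 pixel (column 204.1 against 204.07). The absolute angles depend on a console pose good to only about 2 mm, so I relied on that direct comparison.
- **Bystanders:** The two tins and the wedge appear where they started. The gripper was open and clear of everything at hand-in, and the measured wrist force stayed below about 9 N.
- **Checks that failed or disagreed:**
  - The detector did not find the bottle in its last call, though the bottle is plain in that picture.
  - On the first approach to the dial, joint 7 stopped at its limit (-2.856 of -2.86). I backed out and came in with the wrist turned half round.
  - The bottle's collar read 26 mm across in the grip against the 30 mm given, but it held firmly.

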